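# Put a steel pin back in its graded hole

### The arm

A 6-joint arm with a two-finger parallel gripper is mounted at the origin on the work surface. World frame = base frame: x ahead of the robot, y to its left, z up, the work surface at z = 0. Lengths are in m, angles in rad, forces in N, time in s.
With the tool pointing down it reaches from about 0.35 to 0.975 m from the base axis. Payload 4.9 kg.
Tool frame: the origin (TCP) lies midway between the tips of the shut fingers; the grasp point (between the pads) lies 19 mm behind it; z points along the fingers, y is the direction in which the jaws open and shut (so a half turn about z gives the same grasp; the last joint's range is limited). The gripper opens to 85 mm and grips with 20 to 120 N. Pads are 22 mm wide; open, the fingers measure 114 mm over their backs; the gripper's body (76 mm by 85 mm) begins 54 mm behind the grasp point. The pads swing forward as they close: fully open they stand 13 mm farther back than shut.
Start: joints at [-1.408, 0.053, 1.613, -0, 1.476, -0.119], TCP at [0.174, -0.6, 0.231] pointing down, gripper open.
Joint ranges: [-3.01, 3.01], [-1.01, 2.22], [0.06, 2.58], [-1.02, 4.17], [0.09, 2.62], [-3.14, 3.14]. Speed limits (rad/s): [2.57, 2.57, 3.14, 3.14, 3.14, 3.14].

### API

Orientations are given as a rotation vector (axis times angle).
In Python, from station import ctrl gives the robot as it stands.
- The arm moves only by the shell command python3 -m jog 'ROWS' [FORCE]. ROWS is JSON, one flat list of numbers, 7 for each row, row after row: the opening, from 0 (shut) to 1 (fully open), then the shift along the tool's x, y, z in m, then the turn, a rotation vector about the tool's x, y, z in degrees. A call has 1 to 10 rows; each row shifts and turns the commanded pose from where the row before left it, along the tool's axes as they then stand; what a row does not reach is not made up. A row lasts 1/8 s, in which the tool goes at most 62.5 mm and 10.7 degrees, less where a joint would pass 70% of its speed; a pose out of reach is approached as far as the arm can. A call with a gripper value outside its range is refused whole. The fingers move at their own pace and stop on an object; FORCE is the grip in N (left out, the last holds). Time passes only in rows, so rows that do not move let the fingers close. It gives the time, the measured TCP pose, the force and the opening at its end, in the units of the state.
- ctrl.get_obs(): the state, without advancing time (a new reading comes with each control period).
- ctrl.get_image(name): name is "scene" or "top" or "wrist"; returns a dict with "image" (384x512x3 uint8, blue, green, red), "camera_matrix" (3x3 intrinsics, pixels), "rvec" (rotation vector, rad) and "tvec" (3), from world to camera coordinates, as OpenCV has them; the wrist camera has in their place "mount" (4x4, takes a point from camera to tool coordinates, whose origin is the TCP and whose axes are the flange's). Camera axes: x right, y down, z forward; pixel columns grow to the right and rows downward; lengths in m; the calibration is good to about 2 mm. A picture is of the moment at which its call begins: read the wrist's pose just before it. There is no depth.
- ctrl.finish_job(): hands the job in, once; it reports no verdict.
Trained networks look in a picture, given as the dict that the camera call returned (one of the last four; its "shot" number tells which), for a name from the list of things; names that differ only in an ending like _2 or _b are one class to them, and where a whole thing is asked for, a point or a joint stands for the part that bears it (a point fixed in the world has none). Each returns a list of dicts, best first, with "p" (0 to 1); they miss things now and then, are a little off and sometimes report something else, mostly with a low value. They report only what shows in the picture. A call takes as long as a camera call. They do not tell look-alikes from the thing itself.
- ctrl.boxes_of(target, picture): "box" ([centre column, centre row, width, height] in pixels, round what is visible of it).
The state is a dict: "t": time; "q": joint angles; "dq": joint speeds; "effort": joint torques, N m; "tool_pos": TCP position; "tool_rot": TCP orientation; "contact_force": force on the tool from outside, world axes, zero at the start; "wrist_torque": the same for the moment, N m; "opening": finger opening in m.
Only numpy, scipy, OpenCV 4.12 (cv2) and the standard library are available. Lean on these libraries where they do the work, as an engineer would, in place of code of your own. Each camera call takes 0.05 s, during which the arm holds its last target. There are 200 camera calls.

### The job

Take the steel pin from the front lane of the green stock bin (the lane by the low front wall with the card) and lay it in the sloping cradle with its grooved head up and its tapered foot on the stop, and let go of it there for a moment. Then take it again, and stand it, grooved head up, fully home in the hole of the aluminium block that matches its diameter, and let go. Leave the other pins, the stock pins in the block and everything else on the counter as they are.

Things in the scene. Friction and masses are not known exactly. Their poses are not given: they have to be found in the camera images.
- bin: Open green plastic bin, fixed, 240 mm (x) by 190 mm (y), walls 4 mm, floor 4 mm. Origin: centre of its underside. Low front wall (34 mm high, white card) on its -x side; back wall (+x) and side walls (+-y) 70 mm high, the side walls 48 mm over the front 70 mm. Three lanes at bin x = -60 (front lane), 2 and 64 mm hold one pin each, lying parallel to bin y.
- front_lane (a point): In the bin's front lane, midway along, 31 mm above the counter; bin axes. The pin lying here is the one to put away. Every lane's pin lies on two grey 90-degree V saddles at bin y = -45 and 45 mm, 8 mm wide along y, up to 32 mm high, its axis at 20 mm + 1.414 x radius above the counter. Between the saddles the floor is free.
- block: Fixed aluminium block 70 mm (x) by 256 mm (y) by 48 mm high with upright round holes for pins of 10, 13, 16, 19 and 22 mm, in this order at block y = -100, -50, 0, 50, 100 mm; each 1.6 mm wider than its pin, 35 mm deep, mouth chamfered 1.5 mm. Origin: centre of the underside. The 10 and 22 mm holes already hold stock pins.
- cradle: Fixed steel cradle, base 150 mm (x) by 70 mm (y) by 10 mm. Origin: centre of the underside. Two 90-degree V notches and a foot stop carry a pin at 45 degrees in the cradle's x-z plane: foot low at -x on the stop, head high at +x. The notches lie 12 and 122 mm up from the stop, 8 mm wide, 12 mm high, on posts 8 by 14 mm; between them the pin is free all round.
- cradle_mid (a point): Where the middle of a 16 mm pin lies when it rests in the cradle: cradle (-8.5, 0, 82.5) mm; cradle axes. The line of the V bottoms meets the stop at cradle (-50, 0, 25) mm and rises along (1, 0, 1)/sqrt2; a resting pin's axis lies 1.414 x radius off it, along (-1, 0, 1)/sqrt2. A pin let go slides down to the stop.
- stock10: Steel stock pin 10 mm in diameter, 100 mm long, loose, standing in the 10 mm hole of the block, its top 113 mm above the counter. Origin mid-length, +x up. Leave alone.
- stock22: Steel stock pin 22 mm in diameter, 100 mm long, loose, standing in the 22 mm hole of the block, its top 113 mm above the counter. Origin mid-length, +x up. Leave alone.
- jar: Closed clear jar with red cap, 72 mm wide, 100 mm high, loose bystander. Origin: underside.
- can: Tall closed can 56 mm wide, 150 mm high, standing near the far end of the cradle, loose bystander. Origin: underside.
- tape: Grey roll of tape lying flat, 90 mm wide, 24 mm high, loose bystander. Origin: underside.
- driver: Red-handled screwdriver about 200 mm long lying on the counter, roughly along y, loose bystander.
- padlock: Brass padlock lying flat, 30 by 45 mm body 18 mm thick, shackle to its +x, loose bystander. Origin: underside of the body.
- carton: Small cardboard carton 70 by 110 by 45 mm high, loose bystander. Origin: underside.
- pin13: Loose steel pin, 13 mm in diameter, 140 mm long, about 145 g. Origin mid-length on its axis; its +x axis points to the head end, which has a ring groove 5 mm wide and 2.5 mm deep, 12 mm from the end; the foot end (-x) is tapered over its last 5 mm. Lies in any one of the bin's three lanes, head to either side.
- foot13 (a point): Centre of the foot end face of the 13 mm pin, 70 mm from its origin. Pin axes.
- hole13 (a point): Centre of the mouth of the block's 13 mm hole, on the block's top face. Block axes (z up).
- pin16: Loose steel pin, 16 mm in diameter, 140 mm long, about 220 g. Origin mid-length on its axis; its +x axis points to the head end, which has a ring groove 5 mm wide and 2.5 mm deep, 12 mm from the end; the foot end (-x) is tapered over its last 5 mm. Lies in any one of the bin's three lanes, head to either side.
- foot16 (a point): Centre of the foot end face of the 16 mm pin, 70 mm from its origin. Pin axes.
- hole16 (a point): Centre of the mouth of the block's 16 mm hole, on the block's top face. Block axes (z up).
- pin19: Loose steel pin, 19 mm in diameter, 140 mm long, about 310 g. Origin mid-length on its axis; its +x axis points to the head end, which has a ring groove 5 mm wide and 2.5 mm deep, 12 mm from the end; the foot end (-x) is tapered over its last 5 mm. Lies in any one of the bin's three lanes, head to either side.
- foot19 (a point): Centre of the foot end face of the 19 mm pin, 70 mm from its origin. Pin axes.
- hole19 (a point): Centre of the mouth of the block's 19 mm hole, on the block's top face. Block axes (z up).
Mind the look-alikes: they are no part of the job. What is shaped like the pin19 but blue or yellow is not meant.

How it is judged:
By the outcome, as a careful person would: the job done as asked, in the order asked, and still so for the second after the job is handed in, with the robot touching nothing.
It also fails if it takes over 64 s, if anything falls off the work surface, if the arm or the gripper's body presses on something with over 40 N, if the wrist force passes 120 N, or if a joint passes its speed limit or range.

## Working session

There is one attempt and no reset: what is moved stays moved. The work goes in short steps, Python scripts to look and compute and a shell command to move; the robot and the scene stay as the last step left them, time stands still between calls to the robot, and variables do not carry over. Pictures are saved under pics/ and viewed, about 8 in all and at most 12, crops included, and the job is handed in when it is done.

```bash
mkdir -p pics; ls
cat > h.py <<'E'
import numpy as np, cv2
from scipy.spatial.transform import Rotation as R
from station import ctrl
def cam(p,obs=None):
    K=np.array(p["camera_matrix"])
    if "rvec" in p:
        Rm=cv2.Rodrigues(np.array(p["rvec"],float))[0]; t=np.array(p["tvec"],float).ravel()
    else:
        T=np.eye(4);T[:3,:3]=R.from_rotvec(obs["tool_rot"]).as_matrix();T[:3,3]=obs["tool_pos"]
        W=np.linalg.inv(T@np.array(p["mount"])); Rm=W[:3,:3];t=W[:3,3]
    return K,Rm,t
def ray(c,u,v,z):
    K,Rm,t=c; d=Rm.T@np.linalg.inv(K)@np.array([u,v,1.]); o=-Rm.T@t
    return o+d*(z-o[2])/d[2]
def proj(c,X):
    K,Rm,t=c; x=K@(Rm@np.array(X,float)+t); return x[:2]/x[2]
E
python3 - <<'E'
from h import *
print(ctrl.get_obs())
for n in ["top","scene"]:
    p=ctrl.get_image(n); cv2.imwrite(f"pics/{n}0.png",p["image"]); c=cam(p)
    print(n,"campos",-c[1].T@c[2])
    for t in ["bin","block","cradle","pin13","pin16","pin19","stock10","stock22","can","jar"]:
        for b in ctrl.boxes_of(t,p)[:3]:
            if b["p"]>.2: print(t,round(b["p"],2),np.round(b["box"],1),np.round(ray(c,b["box"][0],b["box"][1],0.03),3))
E
```

```text
pics
{'t': 0.0, 'q': array([-1.40797836e+00,  5.33627489e-02,  1.61426452e+00,  3.50891416e-07,
        1.47598892e+00, -1.19009652e-01]), 'dq': array([ 1.31455153e-03,  2.08814726e-04,  1.04000264e-03,  3.53803668e-04,
       -2.57140110e-04, -5.62075616e-05]), 'effort': array([ 9.46011933e-04, -3.93679047e+01, -3.70179069e+01,  6.44507978e-06,
        7.11264423e-03, -5.36170489e-06]), 'tool_pos': array([ 0.17371532, -0.59974096,  0.23007697]), 'tool_rot': array([-3.10845040e+00, -4.40945978e-01,  6.90251928e-05]), 'contact_force': array([0.37268757, 0.6689183 , 0.31477716]), 'wrist_torque': array([-0.02567785, -0.003338  , -0.00716392]), 'opening': 0.08536638606995535}
top campos [0.32256812 0.00212476 1.31760767]
bin 0.6 [169.6 194.5  71.7  89.2] [0.56  0.286 0.03 ]
bin 0.55 [273.6 231.4  29.8  23.7] [ 0.436 -0.076  0.03 ]
block 0.72 [332.8 183.   74.6  23.6] [ 0.607 -0.283  0.03 ]
cradle 0.92 [247.5 181.4  25.4  45.3] [0.61  0.016 0.03 ]
pin13 0.79 [172.4 208.2  35.2  11.2] [0.512 0.273 0.03 ]
pin13 0.75 [128.6 268.4  33.7  30.7] [0.307 0.409 0.03 ]
pin13 0.52 [168.5 196.6  34.2
[... 1157 characters left out ...]
03 ]
pin16 0.78 [313.1 282.4  50.   32.7] [0.623 0.312 0.03 ]
pin19 0.86 [320.2 262.4  54.2  27. ] [0.569 0.288 0.03 ]
pin19 0.85 [335.5 244.5  54.3  28. ] [0.5   0.279 0.03 ]
pin19 0.78 [313.1 282.4  50.   32.7] [0.623 0.312 0.03 ]
stock10 0.46 [190.4 158.7   8.4  18.8] [ 0.591 -0.228  0.03 ]
stock10 0.37 [156.9 126.5   4.3  15.9] [ 0.582 -0.436  0.03 ]
stock22 0.46 [190.4 158.7   8.4  18.8] [ 0.591 -0.228  0.03 ]
stock22 0.37 [156.9 126.5   4.3  15.9] [ 0.582 -0.436  0.03 ]
can 0.93 [218.  238.2  26.8  54.6] [0.712 0.065 0.03 ]
jar 0.96 [209.9 268.3  34.4  46.8] [0.781 0.121 0.03 ]
jar 0.73 [321.9 270.8 110.2 117.3] [0.584 0.306 0.03 ]
jar 0.59 [242.3 208.8  43.7  46.7] [0.601 0.033 0.03 ]
```

Run:
```python
import cv2
a=cv2.imread("pics/top0.png")[120:300,100:400]; cv2.imwrite("pics/t1.png",cv2.resize(a,None,fx=2.66,fy=2.66,interpolation=cv2.INTER_CUBIC))
a=cv2.imread("pics/scene0.png")[100:340,120:420]; cv2.imwrite("pics/s1.png",cv2.resize(a,None,fx=2.5,fy=2.5,interpolation=cv2.INTER_CUBIC))
```

```text
(no output)
```

View pics/t1.png

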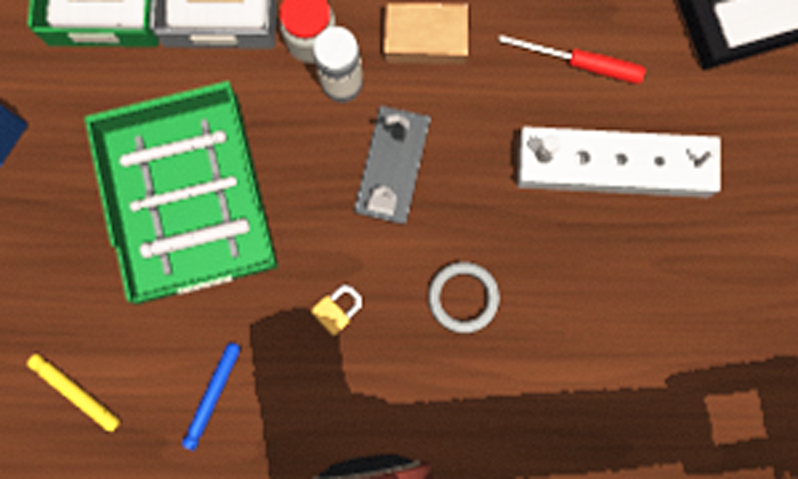

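View pics/s1.png

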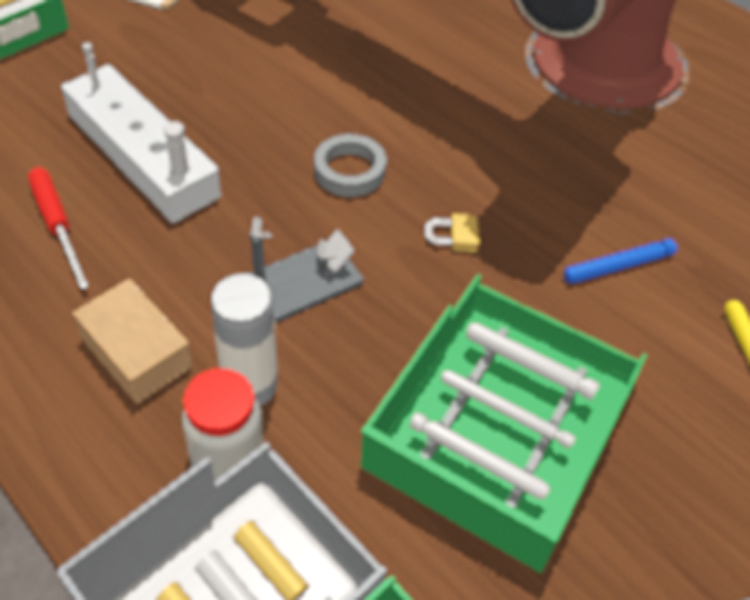

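The top view (crop of x 100–400, y 120–300, scaled 2.66) shows the bin at crop (180,190), with its card at the bottom. The front-lane pin runs from (142,250) to (247,228) and looks thick. The cradle's stop is at (382,195) and its high post at (397,125), and the block is at (620,160) with stock22 on the left. The scene view shows a groove near the +y end of the front pin. I'll check it closer with the wrist camera, passing over the block and the cradle on the way.

```bash
cat >> h.py <<'E'
def yawR(yaw,tilt=0):
    """tool x horizontal heading yaw (deg) with tool pointing down; then tilted: z turns toward +heading by tilt deg"""
    a=np.radians(yaw); X=np.array([np.cos(a),np.sin(a),0]); Z=np.array([0,0,-1.])
    t=np.radians(tilt); Zt=np.cos(t)*Z+np.sin(t)*X; Xt=np.cos(t)*X-np.sin(t)*Z
    return R.from_matrix(np.c_[Xt,np.cross(Zt,Xt),Zt])
def go(pos,rot=None,obs=None):
    o=obs or ctrl.get_obs(); r0=R.from_rotvec(o["tool_rot"]); d=r0.inv().apply(np.array(pos)-o["tool_pos"])
    print("shift tool mm",np.round(d*1e3,1),"rows>=",np.ceil(np.linalg.norm(d)/.0625))
    if rot is not None:
        w=np.degrees((r0.inv()*rot).as_rotvec()); print("turn deg",np.round(w,2),"rows>=",np.ceil(np.linalg.norm(w)/10.7))
    return d
E
python3 - <<'E'
from h import *
p=ctrl.get_image("wrist"); print(np.round(p["mount"],3),p["camera_matrix"])
go([.55,-.28,.30],yawR(0))
E
```

```text
[[-0.001 -0.961 -0.276  0.071]
 [ 1.    -0.001  0.     0.001]
 [-0.001 -0.276  0.961 -0.143]
 [ 0.     0.     0.     1.   ]] [[317.43905839   0.         260.39821604]
 [  0.         317.43905839 191.10233481]
 [  0.           0.           1.        ]]
shift tool mm [ 450.4 -203.1  -68.7] rows>= 8.0
turn deg [ 0.    0.   16.14] rows>= 2.0
```

```bash
python3 -m jog '[1,0.050,-0.026,-0.005,0,0,0, 1,0.06,-0.026,-0.005,0,0,0, 1,0.06,-0.026,-0.005,0,0,0, 1,0.06,-0.026,-0.005,0,0,0, 1,0.06,-0.026,-0.005,0,0,0, 1,0.06,-0.026,-0.005,0,0,0, 1,0.06,-0.026,-0.005,0,0,0, 1,0.06,-0.026,-0.005,0,0,8, 1,0.04,0,0,0,0,8, 1,0,0,0,0,0,0]'
python3 - <<'E'
from h import *
o=ctrl.get_obs(); p=ctrl.get_image("wrist"); cv2.imwrite("pics/w_block.png",p["image"]); c=cam(p,o); np.save("wb.npy",np.hstack([o["tool_pos"],o["tool_rot"]]))
for t in ["block","stock10","stock22","hole19","hole16","hole13"]:
    for b in ctrl.boxes_of(t,p)[:3]:
        if b["p"]>.2: print(t,round(b["p"],2),np.round(b["box"],1),np.round(ray(c,b["box"][0],b["box"][1],0.048),3))
go([.66,.01,.28],yawR(0))
E
```

```text
t: 2.4
tool_pos: [0.5922, -0.2766, 0.269]
tool_rot: [-3.141, -0.009, 0.001]
contact_force: [-0.3, 0.3, -0.3]
opening: 0.0853
block 0.76 [264.4 141.6 232.   69.5] [ 0.617 -0.282  0.048]
stock10 0.58 [167.1 141.2  44.2  31.5] [ 0.617 -0.171  0.048]
stock10 0.56 [357.6 150.1  29.1  22.9] [ 0.608 -0.389  0.048]
stock22 0.58 [167.1 141.2  44.2  31.5] [ 0.617 -0.171  0.048]
stock22 0.56 [357.6 150.1  29.1  22.9] [ 0.608 -0.389  0.048]
hole19 0.67 [265.  139.6 230.3  72.1] [ 0.62  -0.282  0.048]
hole19 0.29 [166.2 141.2  43.3  35.4] [ 0.617 -0.17   0.048]
hole19 0.24 [359.1 150.   27.7  24.2] [ 0.608 -0.391  0.048]
hole16 0.67 [265.  139.6 230.3  72.1] [ 0.62  -0.282  0.048]
hole16 0.29 [166.2 141.2  43.3  35.4] [ 0.617 -0.17   0.048]
hole16 0.24 [359.1 150.   27.7  24.2] [ 0.608 -0.391  0.048]
hole13 0.67 [265.  139.6 230.3  72.1] [ 0.62  -0.282  0.048]
hole13 0.29 [166.2 141.2  43.3  35.4] [ 0.617 -0.17   0.048]
hole13 0.24 [359.1 150.   27.7  24.2] [ 0.608 -0.391  0.048]
shift tool mm [  70.8 -288.4  -10.1] rows>= 5.0
turn deg [ 0.01 -0.01  0.08] rows>= 1.0
```

View pics/w_block.png

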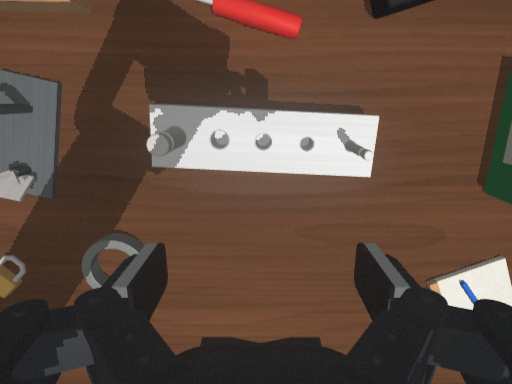

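The block's top-face corners are at about (151,104), (378,115), (372,177) and (152,169). The empty holes are at (220,138), (263,141) and (307,143), with the 19 mm one on the left. Next I move over the cradle.

```bash
python3 -m jog '[1,0.012,-0.058,-0.002,0,0,0, 1,0.012,-0.058,-0.002,0,0,0, 1,0.012,-0.058,-0.002,0,0,0, 1,0.012,-0.058,-0.002,0,0,0, 1,0.012,-0.056,-0.002,0,0,0, 1,0.01,0,0,0,0,0]'
python3 - <<'E'
from h import *
# block fit
class O(dict):pass
w=np.load("wb.npy"); ob={"tool_pos":w[:3],"tool_rot":w[3:]}
o=ctrl.get_obs(); p=ctrl.get_image("wrist"); cv2.imwrite("pics/w_cr.png",p["image"]); c=cam(p,o); np.save("wc.npy",np.hstack([o["tool_pos"],o["tool_rot"]]))
cb=cam(p,ob)
for u,v in [(151,104),(378,115),(372,177),(152,169),(220,138.5),(263.5,141.5),(307,143.5)]: print(u,v,np.round(ray(cb,u,v,.048),4))
# refine corners by thresholding
im=cv2.imread("pics/w_block.png"); g=cv2.cvtColor(im,cv2.COLOR_BGR2HSV); m=((g[...,1]<40)&(g[...,2]>85)).astype(np.uint8); m[:95]=0;m[185:]=0;m[:,:145]=0;m[:,385:]=0
m=cv2.morphologyEx(m,cv2.MORPH_CLOSE,np.ones((9,9)));cs,_=cv2.findContours(m,0,2);k=max(cs,key=cv2.contourArea);r=cv2.minAreaRect(k);print(r,ray(cb,*r[0],.048))
for t in ["cradle","can"]:
    for b in ctrl.boxes_of(t,p)[:2]:
        if b["p"]>.2: print(t,round(b["p"],2),np.round(b["box"],1),np.round(ray(c,b["box"][0],b["box"][1],0.01),3))
go([.53,.28,.24],yawR(102))
E
```

```text
t: 3.5
tool_pos: [0.6597, 0.0135, 0.2804]
tool_rot: [-3.141, -0.011, -0.002]
contact_force: [0.9, -0.6, -0.1]
opening: 0.0852
151 104 [ 0.6581 -0.1562  0.048 ]
378 115 [ 0.6476 -0.4082  0.048 ]
372 177 [ 0.5766 -0.4087  0.048 ]
152 169 [ 0.5849 -0.1508  0.048 ]
220 138.5 [ 0.6207 -0.2313  0.048 ]
263.5 141.5 [ 0.6175 -0.2808  0.048 ]
307 143.5 [ 0.6155 -0.3305  0.048 ]
((261.65045166015625, 139.84051513671875), (230.73855590820312, 63.64216995239258), 2.726310968399048) [ 0.61939703 -0.27864142  0.048     ]
cradle 0.56 [259.3 187.   72.4 119.6] [0.618 0.014 0.01 ]
cradle 0.33 [ 51.8 226.1  97.8  29.5] [0.56  0.304 0.01 ]
can 0.72 [183.2  99.2  85.2  64.9] [0.731 0.11  0.01 ]
shift tool mm [-129.2 -271.    39.5] rows>= 5.0
turn deg [ 0.000e+00  4.000e-02 -1.019e+02] rows>= 10.0
```

View pics/w_cr.png

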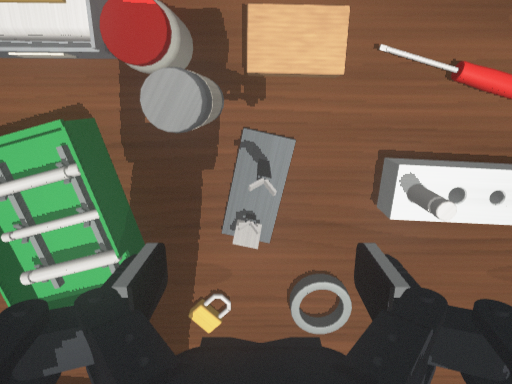

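The cradle base corners are at (244,128), (295,138), (269,243) and (222,233), with the high notch at (262,185) and the stop at (247,235). The can and jar sit to the upper left. I'll compute the cradle pose and go over the bin.

```bash
python3 -m jog '[0.5,-0.03,-0.055,0.006,0,0,0, 0.5,-0.03,-0.055,0.006,0,0,0, 0.5,-0.03,-0.055,0.006,0,0,0, 0.5,-0.03,-0.055,0.006,0,0,0, 0.5,-0.03,-0.055,0.006,0,0,0, 0.5,0,-0.01,0.01,0,0,-10.2, 0.5,0,0,0,0,0,-10.2, 0.5,0,0,0,0,0,-10.2, 0.5,0,0,0,0,0,-10.2, 0.5,0,0,0,0,0,-10.2]'
python3 -m jog '[0.5,0,0,0,0,0,-10.2, 0.5,0,0,0,0,0,-10.2, 0.5,0,0,0,0,0,-10.2, 0.5,0,0,0,0,0,-10.2, 0.5,0,0,0,0,0,-10.2, 0.5,0,0,0,0,0,0]'
python3 - <<'E'
from h import *
w=np.load("wc.npy"); ob={"tool_pos":w[:3],"tool_rot":w[3:]}
o=ctrl.get_obs(); p=ctrl.get_image("wrist"); cv2.imwrite("pics/w_bin.png",p["image"]); c=cam(p,o); np.save("wbin.npy",np.hstack([o["tool_pos"],o["tool_rot"]]))
cc=cam(p,ob); P=[ray(cc,u,v,.01) for u,v in [(244,128),(295,138),(269,243),(222,233)]]
print(np.round(P,4),np.mean(P,0)); 
for i,j in [(3,0),(2,1)]: d=P[j]-P[i]; print(np.hypot(*d[:2]),np.degrees(np.arctan2(d[1],d[0])))
print("hi V",ray(cc,263,186,.111))
for t in ["pin19","bin","front_lane"]:
    for b in ctrl.boxes_of(t,p)[:4]:
        if b["p"]>.2: print(t,round(b["p"],2),np.round(b["box"],1),np.round(ray(c,b["box"][0],b["box"][1],0.033),3))
E
```

```text
t: 4.9
tool_pos: [0.5106, 0.291, 0.2398]
tool_rot: [2.832, 1.36, -0.0]
contact_force: [0.4, -0.7, 0.2]
opening: 0.0426
t: 5.65
tool_pos: [0.5106, 0.2913, 0.2399]
tool_rot: [1.98, 2.439, -0.0]
contact_force: [0.0, -0.1, -0.7]
opening: 0.0423
[[ 6.941e-01  3.410e-02  1.000e-02]
 [ 6.818e-01 -3.170e-02  1.000e-02]
 [ 5.336e-01 -2.000e-04  1.000e-02]
 [ 5.485e-01  6.620e-02  1.000e-02]] [0.6145077  0.01710238 0.01      ]
0.14909461194998277 -12.419952995861948
0.15155765044170688 -11.993779278725446
hi V [0.64462174 0.01012184 0.111     ]
pin19 0.97 [309.8 173.7  14.6 121.7] [0.568 0.292 0.033]
pin19 0.93 [81.3 26.8 65.5 53.5] [0.308 0.391 0.033]
pin19 0.9 [254.7 179.8  27.9 120.9] [0.509 0.272 0.033]
pin19 0.85 [365.9 169.6  20.3 121.6] [0.629 0.31  0.033]
bin 0.65 [316.6 173.4 254.3 191.9] [0.575 0.294 0.033]
front_lane 0.58 [315.9 176.1 254.1 194.1] [0.575 0.291 0.033]
```

View pics/w_bin.png

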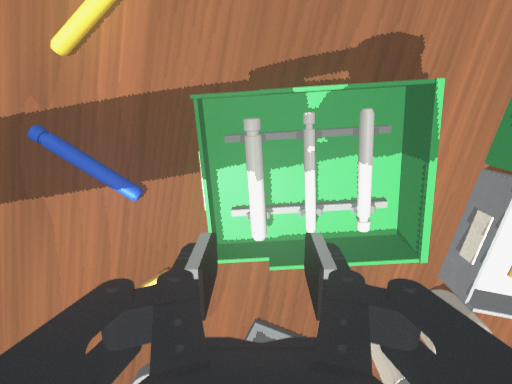

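The front pin runs from its head and groove at (252,122) to its foot at (259,240), with the head toward tool +x, which is bin +y. I'll measure its width and axis.

Run:
```python
from h import *
w=np.load("wbin.npy"); ob={"tool_pos":w[:3],"tool_rot":w[3:]}
p=ctrl.get_image("wrist"); c=cam(p,ob)
im=cv2.imread("pics/w_bin.png"); s=cv2.cvtColor(im,cv2.COLOR_BGR2HSV)[...,1].astype(float)
for name,u0,u1 in [("front",254,257),("mid",310,310),("back",366,364)]:
    W=[];C=[]
    for v in range(150,196,3):
        u=int(u0+(u1-u0)*(v-150)/45); a=s[v,u-16:u+17]; a=cv2.resize(a[None],None,fx=8,fy=1,interpolation=cv2.INTER_LINEAR)[0]
        i=np.flatnonzero(a<85); 
        if len(i)<10: continue
        uu=u-16+(i+.5)/8-.5; W.append((i[-1]-i[0]+1)/8); C.append((uu[0]/2+uu[-1]/2,v))
    m=np.polyfit([q[1] for q in C],[q[0] for q in C],1)
    zz={"front":.0334,"mid":.03,"back":.03}[name]
    A=ray(c,np.polyval(m,150),150,zz);B=ray(c,np.polyval(m,195),195,zz)
    d=A-B; x=c[1]@((A+B)/2)+c[2]
    print(name,"width mm",np.median(W)*x[2]/317.4*1e3,"yaw",np.degrees(np.arctan2(d[1],d[0])),A,B)
    if name=="front":
        H=ray(c,252,120,.033);F=ray(c,259,240.5,.033); print(H,F,(H+F)/2,np.linalg.norm(H-F)); 
        M=(H+F)/2; t=np.dot(M-B,d)/np.dot(d,d); M=B+t*d; print("mid",M); yaw=np.degrees(np.arctan2(d[1],d[0]))
go([M[0],M[1],.0145],yawR(yaw))
```

```text
front width mm 19.70040721816322 yaw 105.10912214207886 [0.50028477 0.30530299 0.0334    ] [0.51382    0.25517095 0.0334    ]
[0.49251875 0.33670126 0.033     ] [0.52871847 0.1999316  0.033     ] [0.51061861 0.26831643 0.033     ] 0.14147917922017395
mid [0.51029446 0.26822891 0.0334    ]
mid width mm 13.570454040384215 yaw 105.27903222602109 [0.56110857 0.31752074 0.03      ] [0.57492918 0.26692837 0.03      ]
back width mm 16.982128499118385 yaw 105.33554088160137 [0.62244038 0.33037786 0.03      ] [0.63631277 0.27979226 0.03      ]
shift tool mm [-23.8  -4.9 225.4] rows>= 4.0
turn deg [-0.    0.   -3.08] rows>= 1.0
```

```bash
python3 -m jog '[0.5,-0.024,-0.005,0.05,0,0,0, 0.5,0,0,0.05,0,0,-3.1, 0.5,0,0,0.05,0,0,0, 0.5,0,0,0.045,0,0,0, 0.5,0,0,0.03,0,0,0, 0.5,0,0,0,0,0,0]'; python3 -m jog '[0,0,0,0,0,0,0, 0,0,0,0,0,0,0, 0,0,0,0,0,0,0, 0,0,0,0,0,0,0, 0,0,0,0,0,0,0, 0,0,0,0,0,0,0]' 60; python3 -m jog '[0,0,0,-0.03,0,0,0, 0,0,0,-0.05,0,0,0, 0,0,0,-0.06,0,0,0, 0,0,0,-0.06,0,0,0, 0,0,0,-0.04,0,0,0, 0,0,0,0,0,0,0]'
python3 - <<'E'
from h import *
o=ctrl.get_obs(); print(o["opening"])
C=np.array([.6145,.0171,0]); Rc=R.from_euler('z',-12.2,degrees=True)
r=9.5; s=70; q=np.array([-50,0,25])+s*np.array([1,0,1])/2**.5+1.414*r*np.array([-1,0,1])/2**.5
g=C+Rc.apply(q/1e3); rot=yawR(-12.2,45); z=rot.as_matrix()[:,2]; tcp=g+.019*z
print("grasp",g,"tcp",tcp,"z",z,"pre",tcp-.08*z)
go(tcp-.08*z, yawR(-12.2))
print("tilt turn",np.degrees((yawR(-12.2).inv()*rot).as_rotvec()))
E
```

```text
t: 6.65
tool_pos: [0.5077, 0.2676, 0.0119]
tool_rot: [-1.906, -2.493, 0.009]
contact_force: [0.6, -0.8, 0.5]
opening: 0.0425
t: 7.4
tool_pos: [0.5097, 0.2686, 0.0169]
tool_rot: [-1.907, -2.496, 0.002]
contact_force: [-5.4, -2.8, 4.9]
opening: 0.0171
t: 8.15
tool_pos: [0.5124, 0.2694, 0.2614]
tool_rot: [1.904, 2.492, 0.015]
contact_force: [-0.0, -0.1, -3.5]
opening: 0.0169
0.01694194245259032
grasp [0.60472477 0.01921348 0.08399604] tcp [0.61785639 0.01637432 0.07056101] z [ 0.69113741 -0.1494292  -0.70710678] pre [0.56256539 0.02832866 0.12712955]
shift tool mm [-245.9  -16.5  133.9] rows>= 5.0
turn deg [  0.35  -0.71 117.44] rows>= 11.0
tilt turn [0.00000000e+00 4.50000000e+01 1.63189832e-15]
```

```bash
python3 -m jog '[0,0,0,0,0,0,10.5, 0,0,0,0,0,0,10.5, 0,0,0,0,0,0,10.5, 0,0,0,0,0,0,10.5, 0,0,0,0,0,0,10.5, 0,0,0,0,0,0,10.5, 0,0,0,0,0,0,10.5, 0,0,0,0,0,0,10.5, 0,0,0,0,0,0,10.5, 0,0,0,0,0,0,10.5]' && python3 -m jog '[0,0,0,0,0,0,10.5, 0,0.02,0.045,0.01,0,0,1.9, 0,0.02,0.045,0.01,0,9,0, 0,0.02,0.045,0.01,0,9,0, 0,0.02,0.045,0.01,0,9,0, 0,0.02,0.045,0.01,0,9,0, 0,0,0,0,0,9,0, 0,0,0,0,0,0,0, 0,0,0,0,0,0,0]'
python3 - <<'E'
from h import *
o=ctrl.get_obs(); p=ctrl.get_image("wrist"); cv2.imwrite("pics/w_held.png",p["image"])
T=np.linalg.inv(np.array(p["mount"])); K=p["camera_matrix"]
for x in (-.07,0,.07):
    q=T@np.array([x,0,-.019,1]); print(x,(K@q[:3])[:2]/q[2],q[2])
C=np.array([.6145,.0171,0]); rot=yawR(-12.2,45); z=rot.as_matrix()[:,2]
go(np.array([.61786,.01637,.07056])-.06*z,rot)
E
```

```text
t: 9.4
tool_pos: [0.509, 0.2681, 0.2521]
tool_rot: [3.14, -0.003, -0.006]
contact_force: [-0.5, 0.0, -3.3]
opening: 0.0172
t: 10.52
tool_pos: [0.5679, 0.027, 0.2248]
tool_rot: [2.816, -0.299, 1.163]
contact_force: [0.4, 0.7, -1.6]
opening: 0.0172
-0.07 [259.09790233 396.16187832] 0.1569670988629736
0 [258.87119712 269.77328786] 0.13765384664899696
0.07 [258.57049507 102.13131792] 0.11834059443502035
shift tool mm [-74.4   0.1  85.7] rows>= 2.0
turn deg [-0.08  0.01  0.05] rows>= 1.0
```

View pics/w_held.png

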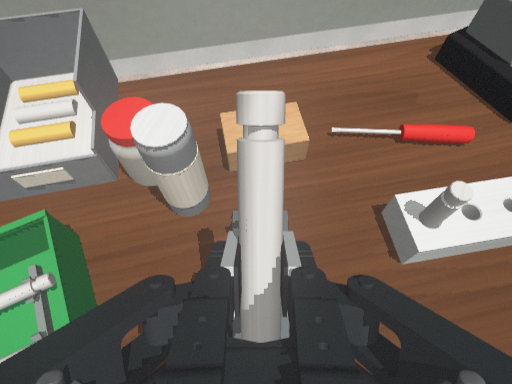

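The held pin shows its head at the top, about 50 px wide at 118 mm, which makes it 18.6 mm: the 19 mm pin. It is centred at column 261 and mid-gripped. Next is the approach to the cradle, 5 mm high along the pin axis.

```bash
python3 -m jog '[0,-0.035,0,0.02,0,0,0, 0,-0.034,0,0.02,0,0,0, 0,0,0,0.045,0,0,0, 0,0,0,0.03,0,0,0, 0,0,0,0.015,0,0,0, 0,0,0,0,0,0,0, 0,0,0,0,0,0,0]'
python3 - <<'E'
from h import *
print(ctrl.get_obs()["contact_force"])
rot=yawR(-12.2,45); z=rot.as_matrix()[:,2]; x=rot.as_matrix()[:,0]
go(np.array([.61786,.01637,.07056])+.005*x,rot)
a=[]
for n in ("scene","top"):
    im=ctrl.get_image(n)["image"]; im=im[140:290,180:340] if n=="scene" else im[120:240,200:328]
    a.append(cv2.resize(im,(400*(4 if 0 else 1),400),interpolation=cv2.INTER_CUBIC))
cv2.imwrite("pics/appr.png",np.hstack(a))
E
```

```text
t: 11.45
tool_pos: [0.611, 0.0178, 0.0856]
tool_rot: [2.814, -0.299, 1.167]
contact_force: [0.5, 0.4, -3.7]
opening: 0.0167
[ 0.53318611  0.43554308 -3.69097826]
shift tool mm [-0.7  0.  15.5] rows>= 1.0
turn deg [-0.06 -0.07  0.04] rows>= 1.0
```

View pics/appr.png

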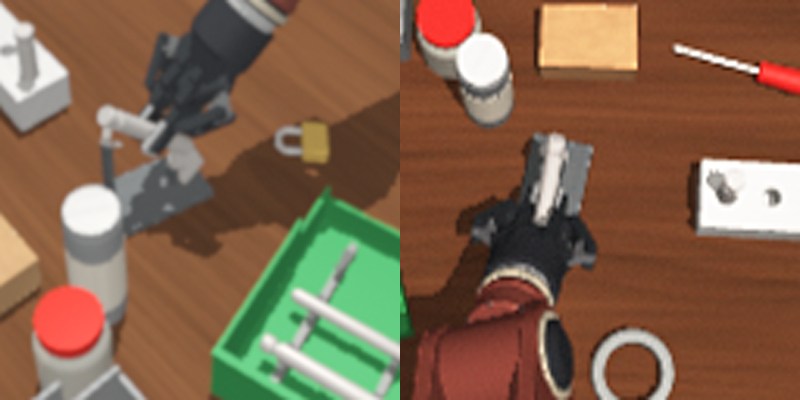

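In both views the pin sits just above both notches, aligned with the cradle, head high at +x. I'll lower it the last 15 mm.

```bash
python3 -m jog '[0,0,0,0.008,0,0,0, 0,0,0,0.003,0,0,0, 0,0,0,0,0,0,0]'; python3 -m jog '[0,0,0,0.002,0,0,0, 0,0,0,0.001,0,0,0, 0,0,0,0,0,0,0]'
```

```text
t: 11.92
tool_pos: [0.6177, 0.016, 0.0764]
tool_rot: [2.814, -0.3, 1.166]
contact_force: [1.0, 0.6, -2.8]
opening: 0.017
t: 12.3
tool_pos: [0.6198, 0.017, 0.0752]
tool_rot: [2.815, -0.299, 1.169]
contact_force: [-10.9, 8.9, 6.7]
opening: 0.0174
```

Contact: normal force plus a sideways push toward +y. I'll ease 1.5 mm that way and then open.

```bash
python3 -m jog '[0,0,-0.0015,0.0005,0,0,0, 0,0,0,0,0,0,0]'; python3 -m jog '[0.45,0,0,0,0,0,0, 0.45,0,0,0,0,0,0, 0.45,0,0,0,0,0,0, 0.45,0,0,0,0,0,0, 0.45,0,0,-0.03,0,0,0, 0.45,0,0,-0.05,0,0,0, 0.45,0,0,-0.05,0,0,0, 0.45,0,0,-0.02,0,0,0, 0.45,0,0,0,0,0,0, 0.45,0,0,0,0,0,0]'
python3 - <<'E'
from h import *
o=ctrl.get_obs(); p=ctrl.get_image("wrist"); np.save("wp.npy",np.hstack([o["tool_pos"],o["tool_rot"]])); cv2.imwrite("pics/wcr2.png",p["image"])
a=ctrl.get_image("scene")["image"][140:290,180:340]
cv2.imwrite("pics/placed.png",np.hstack([cv2.resize(p["image"],(480,360)),cv2.resize(a,(320,360),interpolation=cv2.INTER_CUBIC)]))
c=cam(p,o)
C=np.array([.6145,.0171,0]); Rc=R.from_euler('z',-12.2,degrees=True)
for s in (0,70,140):
    q=np.array([-50,0,25])+s*np.array([1,0,1])/2**.5+13.4*np.array([-1,0,1])/2**.5; g=C+Rc.apply(q/1e3); print(s,g,proj(c,g))
E
```

```text
t: 12.55
tool_pos: [0.62, 0.0172, 0.075]
tool_rot: [2.814, -0.3, 1.166]
contact_force: [-22.2, 3.1, 14.9]
opening: 0.017
t: 13.8
tool_pos: [0.5166, 0.039, 0.1791]
tool_rot: [2.814, -0.3, 1.164]
contact_force: [0.5, -0.7, -1.2]
opening: 0.0385
0 [0.55636796 0.02966859 0.03447523] [260.39474725 257.3204146 ]
70 [0.60474758 0.01920855 0.08397271] [260.42285502 186.37797947]
140 [0.6531272  0.0087485  0.13347018] [260.45510072 104.99164834]
```

View pics/placed.png

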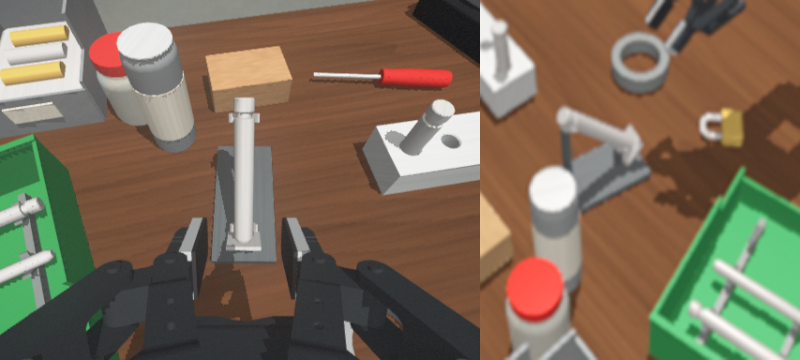

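The pin lies in both notches with its head up (wrist row about 104, predicted 105) and its foot on the stop, released. I'll regrasp with the tool vertical at s = 90 mm.

```bash
python3 -m jog '[0.5,0,0,-0.01,0,-9,0, 0.5,0,0,0,0,-9,0, 0.5,0,0,0,0,-9,0, 0.5,0,0,0,0,-9,0, 0.5,0,0,0,0,-9,0, 0.5,0.05,0,0,0,0,0, 0.5,0.05,0,0,0,0,0, 0.5,0,0,0,0,0,0, 0.5,0,0,0,0,0,0]'
python3 -c "
from h import *
go([.6186,.0162,.080],yawR(-12.2))"
```

```text
t: 15.02
tool_pos: [0.6069, 0.0195, 0.1852]
tool_rot: [3.124, -0.333, -0.005]
contact_force: [0.3, -0.9, -0.4]
opening: 0.0429
shift tool mm [ 12.5   0.7 105.2] rows>= 2.0
turn deg [0.02 0.19 0.02] rows>= 1.0
```

```bash
python3 -m jog '[0.5,0.0125,0.0005,0.04,0,0,0, 0.5,0,0,0.04,0,0,0, 0.5,0,0,0.025,0,0,0, 0.5,0,0,0,0,0,0, 0,0,0,0,0,0,0, 0,0,0,0,0,0,0, 0,0,0,0,0,0,0, 0,0,0,0,0,0,0, 0,0,0,0,0,0,0]' 80 && python3 -m jog '[0,0,0,-0.005,0,0,0, 0,0,0,-0.03,0,0,0, 0,0,0,-0.06,0,0,0, 0,0,0,-0.05,0,0,0, 0,0,0,0,0,0,0, 0,0,0,0,0,0,0]'
python3 - <<'E'
from h import *
o=ctrl.get_obs();print(o["opening"])
rot=yawR(-12.2,45); z=rot.as_matrix()[:,2]
foot=np.array([.620,-.2312,.048+.02])     # foot 20 mm above the block
g=foot+np.array([0,0,.09]); tcp=g+.019*z; print(tcp)
go(tcp,rot)
E
```

```text
t: 16.15
tool_pos: [0.6206, 0.017, 0.0845]
tool_rot: [-3.123, 0.332, -0.004]
contact_force: [-2.6, 3.2, 6.0]
opening: 0.0164
t: 16.9
tool_pos: [0.6187, 0.0163, 0.2253]
tool_rot: [3.123, -0.333, -0.004]
contact_force: [-0.5, 0.4, -3.4]
opening: 0.017
0.01701081174413336
[ 0.63313161 -0.23403915  0.14456497]
shift tool mm [ 67.  241.7  80.7] rows>= 5.0
turn deg [2.000e-02 4.514e+01 5.000e-02] rows>= 5.0
```

```bash
python3 -m jog '[0,0.013,0.048,0,0,9,0, 0,0,0,0,0,9,0, 0,0,0,0,0,9,0, 0,0,0,0,0,9,0, 0,0,0,0,0,9,0, 0,0,0.048,0,0,0,0, 0,0,0.048,0,0,0,0, 0,0,0.048,0,0,0,0, 0,0,0.049,0,0,0,0, 0,0,0,0,0,0,0]'
python3 - <<'E'
from h import *
o=ctrl.get_obs(); p=ctrl.get_image("wrist"); cv2.imwrite("pics/w_ins.png",p["image"]); np.save("wi.npy",np.hstack([o["tool_pos"],o["tool_rot"]]))
q=ctrl.get_image("scene"); cv2.imwrite("pics/s_ins.png",q["image"]); t=ctrl.get_image("top"); cv2.imwrite("pics/t_ins.png",t["image"])
rot=yawR(-12.2,45); z=rot.as_matrix()[:,2]
foot=np.array([.620,-.2312,.068]); g=foot+np.array([0,0,.09]); go(g+.019*z,rot)
x=o["tool_pos"]-.019*R.from_rotvec(o["tool_rot"]).as_matrix()[:,2]; print("grasp",x)
for n,P in (("scene",q),("top",t)): print(n,"head",proj(cam(P),x+[0,0,.05]),"foot",proj(cam(P),x-[0,0,.09]))
u,v=proj(cam(q),x).astype(int); s=cv2.resize(q["image"][v-40:v+50,u-45:u+45],(400,400),interpolation=cv2.INTER_CUBIC)
cv2.imwrite("pics/ins.png",np.hstack([s,cv2.resize(p["image"][:, 90:430],(354,400))])); print(u,v)
E
```

```text
t: 18.15
tool_pos: [0.579, -0.2244, 0.2225]
tool_rot: [2.817, -0.309, 1.156]
contact_force: [-0.4, 0.3, -3.4]
opening: 0.0168
shift tool mm [-17.    2.1  94.4] rows>= 2.0
turn deg [-0.13  0.3  -0.03] rows>= 1.0
grasp [ 0.56592594 -0.22154161  0.23598857]
scene head [188.29532642  84.17184131] foot [194.00458888 126.71287268]
top head [331.00794479 177.74263598] foot [321.76562816 187.75493158]
190 100
```

View pics/ins.png

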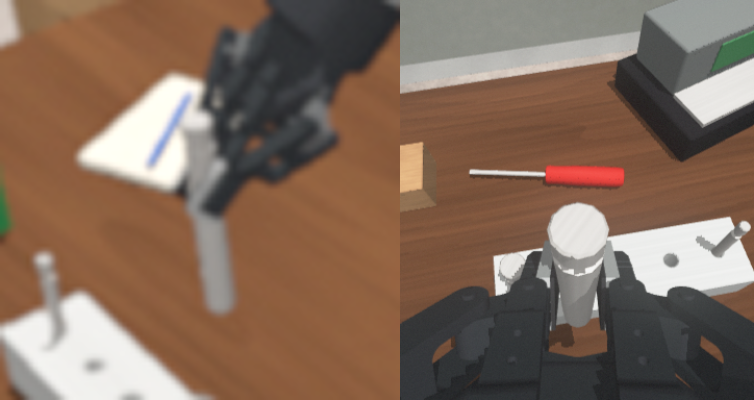

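The pin hangs upright, head up. I'll measure its lean and foot position more precisely from the wrist and scene images.

Run:
```python
from h import *
w=np.load("wi.npy"); ob={"tool_pos":w[:3],"tool_rot":w[3:]}
p=ctrl.get_image("wrist"); q=ctrl.get_image("scene"); c=cam(p,ob); cs=cam(q); ct=cam(ctrl.get_image("top"))
g=w[:3]-.019*R.from_rotvec(w[3:]).as_matrix()[:,2]
h=R.from_euler('z',-12.2,degrees=True)
for L in (.047,.050,.053):
  for th in (-3,0,3):   # lean: head toward heading
    d=h.apply([np.sin(np.radians(th)),0,np.cos(np.radians(th))]); H=g+L*d; F=g-(.14-L)*d
    print(L,th,"wrist head",proj(c,H).round(1),"scene head",proj(cs,H).round(1),"foot",proj(cs,F).round(1),"top",proj(ct,H).round(1),proj(ct,F).round(1))
im=p["image"][150:330,180:340]; a=cv2.resize(im,None,fx=3,fy=3,interpolation=cv2.INTER_CUBIC)
s=q["image"][75:140,165:220]; s=cv2.resize(s,(457,540),interpolation=cv2.INTER_CUBIC)[:, 100:400]
cv2.imwrite("pics/ins2.png",np.hstack([a,s]))
```

```text
0.047 -3 wrist head [258.  237.1] scene head [189.3  85. ] foot [192.6 128. ] top [330.6 178.8] [321.9 186.5]
0.047 0 wrist head [258.  229.4] scene head [188.4  85.2] foot [194.1 127.5] top [330.8 178. ] [321.6 187.9]
0.047 3 wrist head [258. 222.] scene head [187.6  85.4] foot [195.6 127. ] top [330.9 177.2] [321.3 189.4]
0.05 -3 wrist head [257.9 234. ] scene head [189.2  83.9] foot [192.5 127.2] top [330.8 178.6] [322.1 186.3]
0.05 0 wrist head [257.9 225.6] scene head [188.3  84.2] foot [194.  126.7] top [331.  177.7] [321.8 187.8]
0.05 3 wrist head [257.9 217.6] scene head [187.4  84.5] foot [195.5 126.2] top [331.2 176.9] [321.5 189.2]
0.053 -3 wrist head [257.8 230.8] scene head [189.1  82.9] foot [192.4 126.3] top [331.  178.4] [322.2 186.2]
0.053 0 wrist head [257.8 221.6] scene head [188.2  83.2] foot [193.9 125.9] top [331.2 177.5] [321.9 187.6]
0.053 3 wrist head [257.8 212.9] scene head [187.2  83.5] foot [195.3 125.4] top [331.4 176.6] [321.7 188.9]
```

View pics/ins2.png

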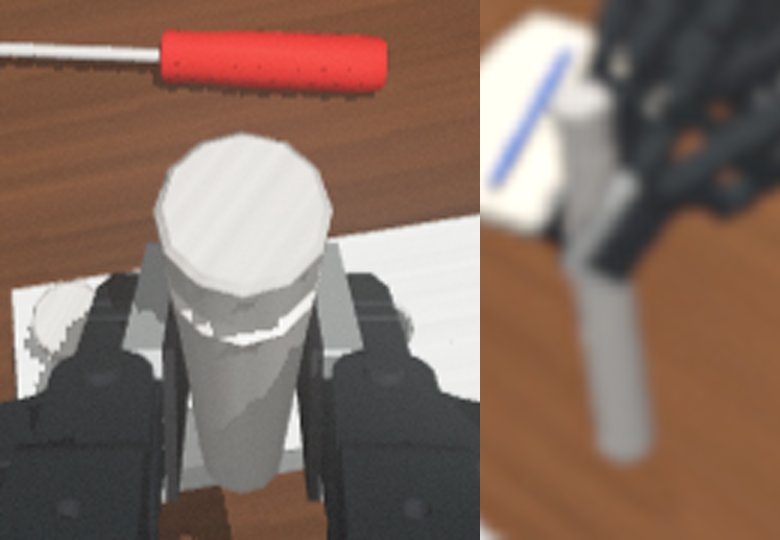

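Run:
```python
from h import *
from scipy.optimize import least_squares
w=np.load("wi.npy"); ob={"tool_pos":w[:3],"tool_rot":w[3:]}
p=ctrl.get_image("wrist"); c=cam(p,ob); Rt=R.from_rotvec(w[3:]).as_matrix()
h=R.from_euler('z',-12.2,degrees=True); a=np.linspace(0,2*np.pi,72)
def circ(C,d,r):
    e=np.cross(d,[0,1,0]);e/=np.linalg.norm(e);f=np.cross(d,e)
    return np.array([proj(c,C+r*(np.cos(t)*e+np.sin(t)*f)) for t in a])
def model(x,dz):
    L,th,y,ty=x; d=h.apply([np.sin(th),np.sin(ty),1]);d/=np.linalg.norm(d); g=w[:3]-(.019+dz)*Rt[:,2]+y*Rt[:,1]
    return g,d,g+L*d,g-(.14-L)*d
for rf in (7.5,8.5):
  for dz in (-.003,0,.003):
    def res(x):
        g,d,H,F=model(x,dz); P=circ(H,d,.0095); Q=circ(F,d,rf/1e3)
        return np.array([P[:,1].min()-194.3,P[:,1].max()-249,P[:,0].min()-231.7,P[:,0].max()-290.3,Q[:,1].max()-313.5,(Q[:,0].max()+Q[:,0].min())/2-261.7])
    s=least_squares(res,[.05,0,0,0],x_scale=[.01,.1,.01,.1]); g,d,H,F=model(s.x,dz)
    print(rf,dz,"L %.4f th %.1f y %.4f ty %.1f"%(s.x[0],*np.degrees(s.x[1:2]),s.x[2],np.degrees(s.x[3])),"res",s.fun.round(1),"foot",F.round(4))
```

```text
7.5 -0.003 L 0.0494 th 0.7 y 0.0011 ty 0.2 res [-0.7  1.5 -1.7  1.7  1.4  0. ] foot [ 0.5665 -0.2231  0.1433]
7.5 0 L 0.0519 th 0.7 y 0.0011 ty 0.2 res [-1.8  3.6 -3.4  3.4  3.7  0. ] foot [ 0.5646 -0.2227  0.1479]
7.5 0.003 L 0.0541 th 0.8 y 0.0011 ty 0.2 res [-2.9  5.8 -5.2  5.1  6.5  0. ] foot [ 0.5624 -0.2222  0.1523]
8.5 -0.003 L 0.0501 th 0.3 y 0.0011 ty 0.2 res [-0.9  1.9 -1.9  1.9  1.8  0. ] foot [ 0.5672 -0.2233  0.144 ]
8.5 0 L 0.0526 th 0.3 y 0.0011 ty 0.2 res [-2.   4.1 -3.7  3.6  4.2  0. ] foot [ 0.5651 -0.2228  0.1486]
8.5 0.003 L 0.0547 th 0.5 y 0.0011 ty 0.2 res [-3.1  6.3 -5.4  5.4  7.3  0. ] foot [ 0.5629 -0.2223  0.1529]
```

Best fit: the pin sits about 4–5 mm nearer the tips, and its lean is about 0.5°. The foot is at about (0.568, −0.2234, 0.141). I'll move it to 12 mm above the hole.

```bash
python3 -m jog '[0,-0.0102,-0.0017,0.047,0,0,0, 0,-0.01,-0.0017,0.0474,0,-0.5,0, 0,0,0,0,0,0,0, 0,0,0,0,0,0,0]'
python3 - <<'E'
from h import *
o=ctrl.get_obs(); w=np.hstack([o["tool_pos"],o["tool_rot"]]); np.save("wi2.npy",w)
Rt=R.from_rotvec(w[3:]).as_matrix(); g=w[:3]-(.019-.0045)*Rt[:,2]; F=g-[0,0,.092]; print("foot est",F, "z axis",Rt[:,2])
p=ctrl.get_image("wrist"); q=ctrl.get_image("scene"); t=ctrl.get_image("top")
for n,P in (("scene",q),("top",t)): print(n,"foot",proj(cam(P),F),"hole",proj(cam(P),[.620,-.2312,.048]))
s=cv2.resize(q["image"][90:170,150:210],(300,400),interpolation=cv2.INTER_CUBIC)
s2=cv2.resize(cv2.imread("pics/scene0.png")[90:170,150:210],(300,400),interpolation=cv2.INTER_CUBIC)
b=cv2.resize(p["image"][170:350,200:300],(200,400),interpolation=cv2.INTER_CUBIC)
cv2.imwrite("pics/ins3.png",np.hstack([s,s2,b]))
E
```

```text
t: 19.0
tool_pos: [0.6341, -0.229, 0.147]
tool_rot: [2.819, -0.299, 1.155]
contact_force: [0.3, -0.5, -3.2]
opening: 0.0168
foot est [ 0.62415887 -0.22688721  0.06530646] z axis [ 0.68612087 -0.14733491 -0.7124118 ]
scene foot [180.04461895 155.20313958] hole [181.14445847 158.08556401]
top foot [318.52472436 175.83147342] hole [318.91163932 178.17776566]
```

View pics/ins3.png

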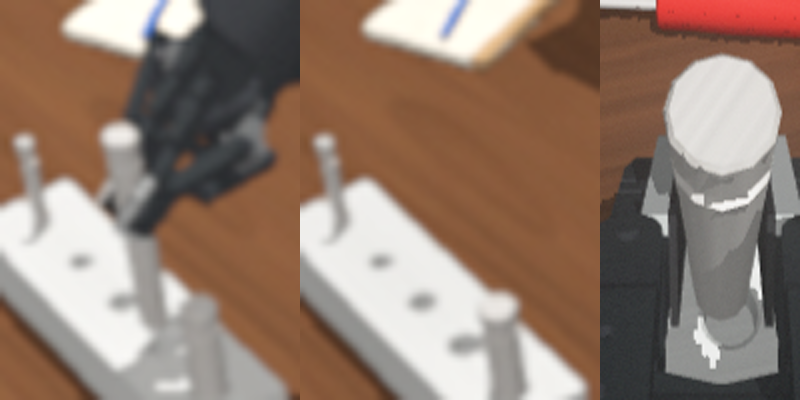

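The wrist crop shows the foot just above the hole, with the hole's rim peeking out at the lower right. The scene view puts the foot about 2 px left of the hole, so it needs a few mm of correction. I'll quantify that.

Run:
```python
from h import *
o=ctrl.get_obs(); print(o["tool_pos"],o["tool_rot"]); 
a=[ctrl.get_obs()["tool_pos"]]
p=ctrl.get_image("wrist"); o=ctrl.get_obs(); print(o["tool_pos"])
c=cam(p,o); a=np.linspace(0,2*np.pi,180)
def ext(C,r):
    P=np.array([proj(c,np.array(C)+r*np.array([np.cos(t),np.sin(t),0])) for t in a]); return np.r_[P.min(0),P.max(0)].round(1)
for r in (.0103,.0118): print("hole L T R B",r,ext([.620,-.2312,.048],r))
Rt=R.from_rotvec(o["tool_rot"]).as_matrix(); g=o["tool_pos"]-.0145*Rt[:,2]+.0011*Rt[:,1]; F=g-[0,0,.092]; print(F)
for r in (.008,): print("foot",ext(F,r),"head",ext(g+[0,0,.048],.0095))
g_=cv2.cvtColor(p["image"],cv2.COLOR_BGR2GRAY)
print("cols 240..290 step2"); 
for v in range(296,334,2): print(v,g_[v,240:296:2])
```

```text
[ 0.63442442 -0.23001845  0.14950236] [ 2.81543553 -0.29879779  1.15933659]
[ 0.6342676  -0.23004536  0.14928674]
hole L T R B 0.0103 [251.  296.3 278.5 325.3]
hole L T R B 0.0118 [249.  294.3 280.5 327.6]
[ 0.62405958 -0.22895426  0.06758557]
foot [249.4 289.3 272.2 313.1] head [231.8 195.6 292.3 251.5]
cols 240..290 step2
296 [ 58 148 147 119 112 115 117 118 118 120 118 117 117 117 116 115 112 125
 235 235 138  47  55  57  45  53  56  52]
298 [ 60 145 147 126 110 113 116 117 116 120 117 116 113 117 117 115 111 127
 235 234 158  46  53  51  48  51  51  57]
300 [ 65 147 148 144 109 115 117 115 114 119 119 116 116 118 115 113 111 128
 160 236 211  48  54  57  49  50  47  59]
302 [ 72 142 145 145 107 111 118 118 119 116 118 119 117 116 114 113 108 142
 160 236 230  46  53  55  50  49  44  59]
304 [ 82 147 145 144 112 112 114 115 116 117 116 118 117 113 116 111 108 127
 143 236 233  48  54  52  45  49  46  56]
306 [101 144 144 145 124 111 116 115 115 116 117 116 118 114 115 111 109 113
 136 205 148  47  51  52  48  46  44  52]
308 [122 147 146 145 142 117 114 118 117 116 117 116 117 116
[... 786 characters left out ...]
146 236 236 235 194 155 146 144 145 144 144 144 142 143 142 128
 135 147 146 146 148 144 138  49  48  48]
324 [147 145 147 237 236 236 231 181 155 143 144 141 144 144 144 137 126 128
 145 145 146 146 147 148 141  51  46  44]
326 [148 147 146 154 217 235 236 231 199 166 133 139 137 139 126 117 130 146
 146 146 147 147 145 146 139  45  46  46]
328 [147 148 147 146 146 219 222 236 237 220 196 120 121 122 133 141 149 146
 146 144 148 147 145 146 140  46  44  46]
330 [149 146 146 145 146 147 163 238 237 237 148 146 147 149 148 147 147 146
 145 146 144 144 146 146 139  46  43  40]
332 [145 146 148 148 148 146 164 235 236 232 147 146 148 147 147 146 146 145
 145 144 141 144 145 144 138  44  42  43]
```

```bash
python3 -m jog '[0,-0.0032,0.0014,-0.0032,0,0,0, 0,-0.0085,0,0.0085,0,0,0, 0,0,0,0,0,0,0, 0,0,0,0,0,0,0]'
python3 - <<'E'
from h import *
p=ctrl.get_image("wrist"); cv2.imwrite("pics/w_near.png",p["image"]); o=ctrl.get_obs(); print(o["tool_pos"],o["contact_force"])
c=cam(p,o); a=np.linspace(0,2*np.pi,180)
def ext(C,r):
    P=np.array([proj(c,np.array(C)+r*np.array([np.cos(t),np.sin(t),0])) for t in a]); return np.r_[P.min(0),P.max(0)].round(1)
print("hole L T R B",ext([.6194,-.2294,.048],.0118))
Rt=R.from_rotvec(o["tool_rot"]).as_matrix(); g=o["tool_pos"]-.0145*Rt[:,2]+.0011*Rt[:,1]; F=g-[0,0,.092]; print(F,"foot",ext(F,.008))
g_=cv2.cvtColor(p["image"],cv2.COLOR_BGR2GRAY)
for v in range(296,336,2): print(v,g_[v,238:294:2])
E
```

```text
t: 19.7
tool_pos: [0.6285, -0.2299, 0.1335]
tool_rot: [2.82, -0.301, 1.153]
contact_force: [0.6, 0.0, -3.8]
opening: 0.0167
[ 0.62875192 -0.22999625  0.13393934] [-0.62992196 -0.12735399 -3.32133927]
hole L T R B [244.9 283.4 277.9 317.8]
[ 0.61858667 -0.22893169  0.05228316] foot [249.6 288.7 272.4 312.5]
296 [ 68  54 144 143 118 109 116 114 115 116 118 118 118 116 118 113 114 109
 107 123 187  89  46  55  53  49  49  59]
298 [ 66  60 148 148 124 109 113 116 116 116 119 118 116 115 116 115 115 110
 107 113 133  99  47  54  52  51  51  49]
300 [ 67  63 146 146 137 107 112 114 116 114 117 118 117 116 113 115 112 110
 104 106 127 122  46  53  52  47  49  49]
302 [ 66  75 148 147 136 110 111 115 115 116 117 115 116 115 116 114 113 109
 113 111 127 139  48  52  49  47  52  46]
304 [ 67  82 147 148 146 109 113 115 115 115 117 116 117 116 112 114 110 107
 132 115 132 138  47  54  53  48  47  43]
306 [ 64  99 145 142 144 114 109 113 115 114 115 118 115 115 114 112 110 115
 141 122 141 138  50  51  49  47  49  43]
308 [ 65 118 141 144 143 136 113 113 116 114 116 118 118 118 116 112 114 143
 
[... 887 characters left out ...]
147 144 145 151 230 231 231 230 229 229 230 143 144 143 140 143
 143 142 145 142 146 146 146 140  48  47]
326 [144 145 145 144 145 143 143 159 230 229 229 229 229 185 144 144 145 146
 144 146 144 144 143 142 143 137  46  41]
328 [144 143 144 143 144 142 142 151 209 230 231 231 231 228 146 144 143 144
 142 142 142 141 141 142 142 136  47  43]
330 [143 143 144 145 144 144 144 145 145 215 231 230 229 228 144 141 142 141
 141 142 142 143 141 143 144 135  45  43]
332 [144 145 145 146 144 143 143 145 143 158 228 228 229 209 143 142 143 143
 142 139 142 140 139 140 140 135  47  48]
334 [144 143 144 143 142 141 142 140 142 149 143 230 224 142 143 141 140 140
 138 140 140 144 140 141 143 137  44  42]
```

Foot and hole are now nearly concentric; about 1 mm along tool +y remains. I'll descend in small steps, watching the force.

```bash
python3 -m jog '[0,-0.0021,0.001,0.0021,0,0,0, 0,-0.0021,0,0.0021,0,0,0, 0,0,0,0,0,0,0]'; python3 -m jog '[0,-0.0014,0,0.0014,0,0,0, 0,-0.0014,0,0.0014,0,0,0, 0,0,0,0,0,0,0]'
```

```text
t: 20.12
tool_pos: [0.6283, -0.2308, 0.1275]
tool_rot: [2.821, -0.301, 1.153]
contact_force: [0.1, -0.0, -2.9]
opening: 0.0165
t: 20.5
tool_pos: [0.6285, -0.2309, 0.1242]
tool_rot: [2.82, -0.3, 1.154]
contact_force: [-0.1, -1.4, -3.4]
opening: 0.017
```

```bash
python3 -m jog '[0,-0.0028,0,0.0028,0,0,0, 0,-0.0014,0,0.0014,0,0,0, 0,0,0,0,0,0,0]'; python3 -m jog '[0,-0.0028,0,0.0028,0,0,0, 0,-0.0014,0,0.0014,0,0,0, 0,0,0,0,0,0,0]'
```

```text
t: 20.88
tool_pos: [0.6285, -0.2311, 0.1182]
tool_rot: [2.819, -0.3, 1.154]
contact_force: [1.1, -0.6, -3.8]
opening: 0.0166
t: 21.25
tool_pos: [0.6284, -0.231, 0.1122]
tool_rot: [2.819, -0.3, 1.154]
contact_force: [1.9, -0.7, -3.6]
opening: 0.0171
```

In the hole, with only light side force. I'll continue down to TCP z of about 0.094.

```bash
python3 -m jog '[0,-0.0028,0,0.0028,0,0,0, 0,-0.0028,0,0.0028,0,0,0, 0,0,0,0,0,0,0]'; python3 -m jog '[0,-0.0021,0,0.0021,0,0,0, 0,-0.0014,0,0.0014,0,0,0, 0,0,0,0,0,0,0]'
```

```text
t: 21.62
tool_pos: [0.6282, -0.2309, 0.1039]
tool_rot: [2.82, -0.301, 1.153]
contact_force: [2.9, -1.4, -6.2]
opening: 0.0166
t: 22.0
tool_pos: [0.6283, -0.2309, 0.0994]
tool_rot: [2.82, -0.3, 1.154]
contact_force: [3.1, -1.9, -3.5]
opening: 0.0167
```

```bash
python3 -m jog '[0,-0.0014,0,0.0014,0,0,0, 0,-0.0014,0,0.0014,0,0,0, 0,0,0,0,0,0,0]'; python3 -m jog '[0,-0.0007,0,0.0007,0,0,0, 0,-0.0007,0,0.0007,0,0,0, 0,0,0,0,0,0,0]'
```

```text
t: 22.38
tool_pos: [0.6282, -0.2309, 0.0954]
tool_rot: [2.82, -0.3, 1.154]
contact_force: [3.1, -2.1, -2.7]
opening: 0.017
t: 22.75
tool_pos: [0.6286, -0.231, 0.0943]
tool_rot: [2.819, -0.3, 1.155]
contact_force: [0.3, -0.3, 1.1]
opening: 0.0164
```

```bash
python3 -m jog '[0,-0.0007,0,0.0007,0,0,0, 0,0,0,0,0,0,0]'; python3 -m jog '[0.35,0,0,0,0,0,0, 0.35,0,0,0,0,0,0, 0.35,0,0,0,0,0,0, 0.35,0,0,0,0,0,0, 0.35,0,0,0,0,0,0]'; python3 -m jog '[0.35,0,0,-0.02,0,0,0, 0.35,0,0,-0.04,0,0,0, 0.35,0,0,-0.05,0,0,0, 0.35,0,0,-0.05,0,0,0, 0.35,0,0,-0.02,0,0,0, 0.35,0,0,0,0,0,0]'
python3 - <<'E'
from h import *
q=ctrl.get_image("scene"); p=ctrl.get_image("wrist"); o=ctrl.get_obs(); t=ctrl.get_image("top")
for n,P in (("scene",q),("top",t)): print(n,"exp head",proj(cam(P),[.6195,-.230,.153]))
s=cv2.resize(q["image"][90:190,140:240],(400,400),interpolation=cv2.INTER_CUBIC)
c=cam(p,o); print("wrist exp head",proj(c,[.6195,-.230,.153]),"mouth",proj(c,[.6195,-.230,.048]))
cv2.imwrite("pics/fin.png",np.hstack([s,cv2.resize(p["image"],(400,400))]))
E
```

```text
t: 23.0
tool_pos: [0.6291, -0.2312, 0.0942]
tool_rot: [2.818, -0.3, 1.157]
contact_force: [-0.8, 0.2, 5.9]
opening: 0.0169
t: 23.62
tool_pos: [0.6281, -0.2308, 0.0923]
tool_rot: [2.82, -0.3, 1.153]
contact_force: [1.1, 0.3, 1.0]
opening: 0.0298
t: 24.38
tool_pos: [0.505, -0.2049, 0.2233]
tool_rot: [2.815, -0.3, 1.158]
contact_force: [0.4, 0.1, -0.0]
opening: 0.0296
scene exp head [176.60934888 131.0375277 ]
top exp head [324.41238598 170.87672911]
wrist exp head [260.73942293 141.48353178] mouth [260.65162885 197.79318077]
```

View pics/fin.png

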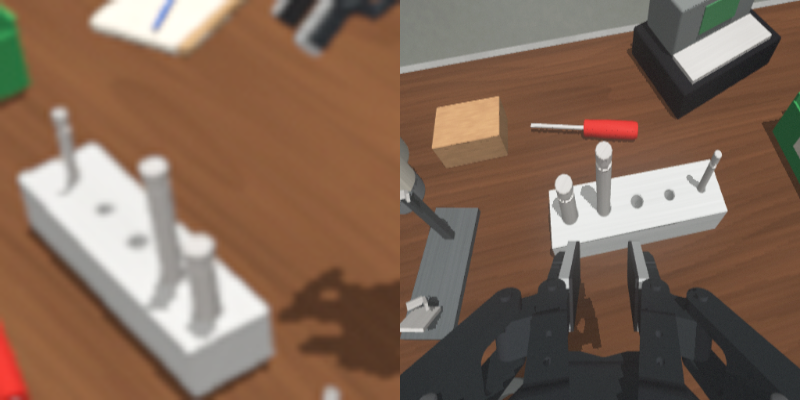

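The pin stands upright in the 19 mm hole, next to stock22. Its head is at wrist (260,144), expected (261,141), and at scene (178.7,131.3), expected (176.6,131), which is fully seated. The gripper is clear, so I'm handing in.

```bash
python3 -c "
from station import ctrl
print(ctrl.finish_job(), ctrl.get_obs()['t'])"
```

```text
the job is handed in; nothing more can be done
the job is handed in; nothing more can be done
```

The job is done and handed in at about 24.5 s: the 19 mm pin from the front lane now stands head up in the 19 mm hole.

- **Cradle:** I laid the pin on both notches, head up and foot on the stop, and let go of it fully. A picture confirmed it (head at wrist row about 104, predicted 105). I then took it again with the tool vertical.
- **Hole:** The pin went down with side forces of about 4 N at most. It reached the floor of the hole, where the vertical force swung from about −3 to +6 N, and I released it and backed off.
- **Last checks:** The final wrist and scene pictures show the pin upright and released, its head within about 3 px of the fully seated position. Both stock pins still stand, and nothing else visible in those pictures has moved. I took no final close-up of the bin.
- **Disagreements:** The gripper read about 17 mm on the pin. The pictures (18.6–19.7 mm) and its weight (about 3.4 N) both point to the 19 mm pin. Pose readings scattered by 1–3 mm, so I set the final alignment from the wrist picture.

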